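Find the straight castor axle by rolling it on the check plate

TASK

Only one of the three trolley axle pins on the check plate is straight. Take the roll block by its handle, lay it on a pin and roll the pin sideways along the plate about half a turn, pressing lightly (a few newtons, never 20 N) and stopping at once if it lifts; try one pin after the other until you have felt one roll level all the way. Then set the block upright on the bench, off the plate, and lay that straight pin down in both V blocks of the rest, centred end to end; the bent pins stay on the plate, and the other things are left alone.

Things in the scene. Friction and masses are not known exactly. Their poses are not given: they have to be found in the camera images.
- plate: fixed flat aluminium plate on four feet, 180 mm (x) by 310 mm (y), origin under its centre, flat top 30 mm above the origin (whose own height varies by several mm), a 6 mm high and wide strip along each short end. The pins lie about along its x, some 90 mm apart along its y, and roll along its y
- pin_a: plain steel axle pin, 18 mm diameter, 140 mm long, 0.27 kg; origin on its axis at mid-length, x along it; lies on the plate about along the plate's x. Two of the three have a slight kink at mid-length (each half 2.6 deg off line): at first they lie flat, kink sideways; rolled towards a quarter turn they lift the block 1.5 to 3 mm. Only one, in any place, is straight and rolls level
- pin_b: plain steel axle pin, 18 mm diameter, 140 mm long, 0.27 kg; origin on its axis at mid-length, x along it; lies on the plate about along the plate's x. Two of the three have a slight kink at mid-length (each half 2.6 deg off line): at first they lie flat, kink sideways; rolled towards a quarter turn they lift the block 1.5 to 3 mm. Only one, in any place, is straight and rolls level
- pin_c: plain steel axle pin, 18 mm diameter, 140 mm long, 0.27 kg; origin on its axis at mid-length, x along it; lies on the plate about along the plate's x. Two of the three have a slight kink at mid-length (each half 2.6 deg off line): at first they lie flat, kink sideways; rolled towards a quarter turn they lift the block 1.5 to 3 mm. Only one, in any place, is straight and rolls level
- roll_block: hand-held block, about 0.36 kg, on the bench: grey body 104 (x) by 66 (y) mm; flat black pad 100 by 62 mm underneath on a stiff upright spring (5 N per mm, 8 mm travel); on top a wooden handle bar 60 mm long (x), 20 mm thick (y), 32 to 68 mm above the origin (centre of the pad's underside). A pin rolled under it travels half as far as the block
- v_rest: fixed steel rest: base 150 mm (x) by 70 mm (y), 8 mm thick, with two 90 deg V blocks, each 16 mm long, at x = -55 and +55 mm, open at the top; between them the base is bare. Origin under the base's centre. A seated straight pin lies along x with its axis 45 mm above the origin; the V mouths are 38 mm wide, at about 52 mm. It and the block stand on opposite sides of the plate, either way round
- wheel: cream castor wheel lying flat, 120 mm across, 40 mm high; bystander
- jar: jar, 64 mm across, 85 mm high; bystander
- wrench: wrench 190 mm long lying on the bench; bystander
Things that resemble listed ones, but are neither listed nor needed, are in the scene too. What is shaped like the pin_b but orange or purple is not meant.

How it is judged:
By the outcome, as a careful person would: the job done as asked, in the order asked, and still so for the second after the job is handed in, with the robot touching nothing.
It also fails if it takes over 64 s, if anything falls off the work surface, if the arm or the gripper's body presses on something with over 40 N, if the wrist force passes 120 N, or if a joint passes its speed limit or range.

ROBOT

A 6-joint arm with a two-finger parallel gripper is mounted at the origin on the work surface. World frame = base frame: x ahead of the robot, y to its left, z up, the work surface at z = 0. Lengths are in m, angles in rad, forces in N, time in s.
With the tool pointing down it reaches from about 0.275 to 0.825 m from the base axis. Payload 5.2 kg.
Tool frame: the origin (TCP) lies at the very end of the fingers, on their centre line; the grasp point (between the pads) lies 19 mm behind it (grasp_offset is the distance from the TCP to the grasp point, in m); z points along the fingers, y is the line along which they close (so a half turn about z gives the same grasp; the last joint's range is limited). The gripper opens to 93 mm and grips with 3 to 60 N. Pads are 15 mm wide; open, the fingers measure 128 mm over their backs; the gripper's body (75 mm by 188 mm) begins 65 mm behind the grasp point.
Start: joints at [0.983, 0.259, 1.535, -0, 1.348, -0.203], TCP at [0.206, 0.51, 0.219] pointing down, gripper open.
Joint ranges: [-3.14, 3.14], [-0.91, 2.08], [0.19, 2.58], [-1.22, 4.36], [0.22, 2.71], [-3.12, 3.12]. Speed limits (rad/s): [2.57, 2.57, 3.14, 3.14, 3.14, 3.14].

INTERFACE

Orientations are given as [roll, pitch, yaw] about the fixed x, y, z axes, in that order (R = Rz(yaw) Ry(pitch) Rx(roll)).
In Python, from workcell import get_obs, capture, camera_model, hand_in, grasp_offset gives the robot as it stands.
- The arm moves only by the tool move_arm, never from a script. Its argument "rows" is a list of rows, each an object of numbers: "x", "y", "z": the shift along the world's x, y, z in cm; "twist": the turn about the world's z in rad. In form: [{"x": .., "y": .., "z": .., "twist": ..}, ...]. A call has 1 to 10 rows; each row is the pose to reach, as a shift and turn from the pose commanded when the call began; what a row does not reach only later rows make up. A row lasts 1/12 s, in which the tool goes at most 41.7 mm and 7.16 degrees, less where a joint would pass 70% of its speed; a pose out of reach is approached as far as the arm can. A call with a gripper value outside its range is refused whole. "claw" is the opening, from 0 (shut) to 1 (fully open), set as the call begins (left out, the last holds). The fingers move at their own pace and stop on an object; the grip force is fixed at half the most. Time passes only in rows, so rows that repeat a pose let the fingers close. It gives the time, the measured TCP pose, the force, the opening and the grip force at its end, in the units of the state.
- get_obs(): the state, without advancing time (a new reading comes with each control period).
- capture(name): name is "scene" or "top" or "wrist"; returns (picture, depth): 480x640x3 uint8, red, green, blue; 480x640 float32, m along the optical axis (not along the pixel's ray), 0 where there is no reading.
- camera_model(name): a dict with "fx", "fy", "cx", "cy" (pixels), "origin" and "orientation" of the camera in the world. Camera axes: x right, y up, looking along -z (the intrinsics and any distortion apply to the point x, -y, -z); pixel columns grow to the right and rows downward; lengths in m; the calibration is good to about 2 mm. A picture is of the moment at which its call begins: read the wrist's pose just before it. camera_model takes no time and is no camera call; for the wrist camera it gives the pose at the moment of the call.
- hand_in(): hands the job in; it is judged then, once.
The state is a dict: "clock": time; "joint_positions": joint angles; "qd": joint speeds; "effort": joint torques, N m; "tcp_pos": TCP position; "tool_rot": TCP orientation; "contact_force": force on the tool from outside, world axes, zero at the start; "wrist_torque": the same for the moment, N m; "finger_gap": finger opening in m; "grasp_force": force on a finger pad.
Only numpy, scipy, OpenCV 4.12 (cv2) and the standard library are available. Lean on these libraries where they do the work, as an engineer would, in place of code of your own. Each camera call takes 0.05 s, during which the arm holds its last target. There are 200 camera calls.

## Working session

There is one attempt and no reset: what is moved stays moved. The work goes in short steps, Python scripts to look and compute and a tool call to move; the robot and the scene stay as the last step left them, time stands still between calls to the robot, and variables do not carry over. Pictures are saved under pics/ and viewed, at most 10 in all, crops included, and the job is handed in when it is done.

Besides the shell and the picture viewer there is one more tool, called after ">>>" in YAML: its name, and indented under it one key for each argument. move_arm: Moves the arm, as the interface text tells. Its arguments: {"type":"object","properties":{"rows":{"type":"array","items":{"type":"object","properties":{"x":{"type":"number"},"y":{"type":"number"},"z":{"type":"number"},"twist":{"type":"number"}}}},"claw":{"type":"number"}},"required":["rows"]}

```bash
mkdir -p pics
cat > h.py <<'E'
import numpy as np, cv2
from workcell import get_obs, capture, camera_model, hand_in, grasp_offset
from scipy.spatial.transform import Rotation as Ro
def cloud(name):
    m=camera_model(name); p,d=capture(name)
    v,u=np.mgrid[0:480,0:640]
    P=np.stack([(u-m['cx'])/m['fx']*d,-(v-m['cy'])/m['fy']*d,-d],-1)
    o=np.array(m['orientation'])
    R=o if o.shape==(3,3) else Ro.from_euler('xyz',o).as_matrix()
    W=P@R.T+np.array(m['origin']); W[d==0]=np.nan
    return p,W
def save(n,p): cv2.imwrite('pics/'+n,p[...,::-1])
E
python3 - <<'E'
from h import *
print({k:v for k,v in get_obs().items()}); print(camera_model('top'),camera_model('scene'))
p,W=cloud('top'); np.savez('top.npz',p=p,W=W); save('top1.png',p)
p,W=cloud('scene'); np.savez('scene.npz',p=p,W=W); save('scene1.png',p)
E
```

```text
{'clock': 0.0, 'joint_positions': array([ 9.83179664e-01,  2.59324040e-01,  1.53606675e+00, -2.22940661e-05,
        1.34802366e+00, -2.02790772e-01]), 'qd': array([-2.41995439e-03,  1.10927429e-03, -2.13616019e-04, -9.51522383e-05,
        9.19820611e-04, -1.39684694e-03]), 'effort': array([ 4.68894086e-05, -4.37310684e+01, -2.84003627e+01,  7.19623128e-02,
        4.12197411e-02, -1.61638086e-04]), 'tcp_pos': array([0.20613776, 0.50931421, 0.21783449]), 'tool_rot': array([-3.13980382e+00, -3.45626661e-04,  2.75677140e+00]), 'contact_force': array([-0.19495819, -0.12081655,  0.0382931 ]), 'wrist_torque': array([-0.03242627,  0.06816664, -0.03914248]), 'grasp_force': 0.0, 'finger_gap': 0.09251898359691783}
{'fx': 502.5385539505115, 'fy': 502.5385539505115, 'cx': 317.99443722925014, 'cy': 239.9337079752185, 'origin': array([ 0.4073939 , -0.06761801,  1.25053169]), 'orientation': array([ 0.12402237, -0.01409034, -1.58008389])} {'fx': 439.02483832692354, 'fy': 439.02483832692354, 'cx': 321.45155599154657, 'cy': 243.76432911620196, 'origin': array([1.28279949, 0.01955865, 0.66255574]), 'orientation': array([ 0.91469116, -0.01951194,  1.70729438])}
```

View pics/top1.png

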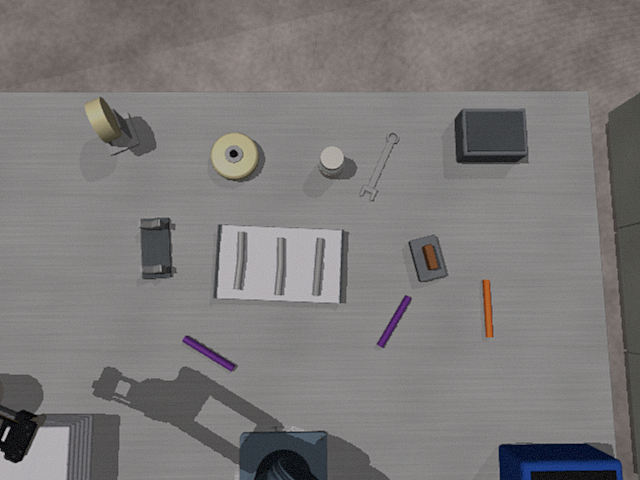

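The top view shows the V rest at (157,248), and the plate at about (282,264) with pins at columns 240, 280 and 319. The roll block is at (430,258) with its brown handle. The purple and orange rods at (210,353), (394,321) and (488,308) are distractors. Next I'll measure these and take an enlarged crop.

Run:
```python
from h import *
z=np.load('top.npz'); p,W=z['p'],z['W']
c=p[215:315,135:455]; a=cv2.resize(c[:,75:215],None,fx=5.7,fy=5.7,interpolation=cv2.INTER_CUBIC); save('crop1.png',a)
def rect(m,n):
    q=W[m]; r=cv2.minAreaRect((q[:,:2]*1000).astype(np.float32)); print(n,m.sum(),np.round(r[0],1),np.round(r[1],1),round(r[2],1),'z',np.round(np.nanpercentile(q[:,2],[5,50,95])*1000,1))
def box(r0,r1,c0,c1):
    m=np.zeros((480,640),bool); m[r0:r1,c0:c1]=1; return m
Z=W[...,2]
pl=box(235,295,225,340); h=np.nanmedian(Z[pl]); print('plate top',h)
rect(box(215,315,205,355)&(Z>h-.006)&(Z<h+.03),'plate')
for n,c0 in (('L',228),('M',268),('R',307)): 
    m=box(225,303,c0,c0+25)&(Z>h+.010); rect(m,n)
    q=W[m]; 
    xs=np.linspace(q[:,0].min(),q[:,0].max(),8)
    print([round(1000*np.median(q[(q[:,0]>=a)&(q[:,0]<=b),1]),1) for a,b in zip(xs,xs[1:])])
rect(box(210,285,135,180)&(Z>.02),'rest hi'); rect(box(210,285,135,180)&(Z>.004)&(Z<.02),'rest base')
b=box(228,290,400,455)
rect(b&(Z>.012)&(Z<.045),'block'); rect(b&(Z>.055),'handle')
```

```text
plate top 0.02381751306676194
plate 9246 [504.5  10.8] [310.8 180.2] 87.1 z [19.7 23.8 40.3]
L 406 [512.5 105. ] [ 20.1 139. ] 86.1 z [35.4 39.5 44. ]
[np.float64(109.5), np.float64(107.3), np.float64(105.6), np.float64(103.9), np.float64(102.4), np.float64(102.6), np.float64(102.9)]
M 404 [497.2   8.1] [ 19.1 138.4] 86.6 z [35.3 39.6 44.2]
[np.float64(13.1), np.float64(10.8), np.float64(8.4), np.float64(6.2), np.float64(5.9), np.float64(6.1), np.float64(6.0)]
R 400 [495.6 -83.5] [ 17.6 139.9] 85.1 z [35.  39.5 44. ]
[np.float64(-77.8), np.float64(-80.3), np.float64(-81.7), np.float64(-83.1), np.float64(-85.7), np.float64(-85.9), np.float64(-88.5)]
rest hi 376 [547.1 317.9] [126.6  52.2] 3.7 z [25.3 42.7 53.6]
rest base 1460 [549.7 313.4] [186.1 109.1] 2.1 z [ 4.7  8.3 12.8]
block 940 [ 514.8 -352.2] [103.8  67.5] 13.6 z [24.8 31.8 36.4]
handle 228 [ 515.  -352.3] [59.9 21.4] 13.5 z [59.6 67.2 71.7]
```

View pics/crop1.png

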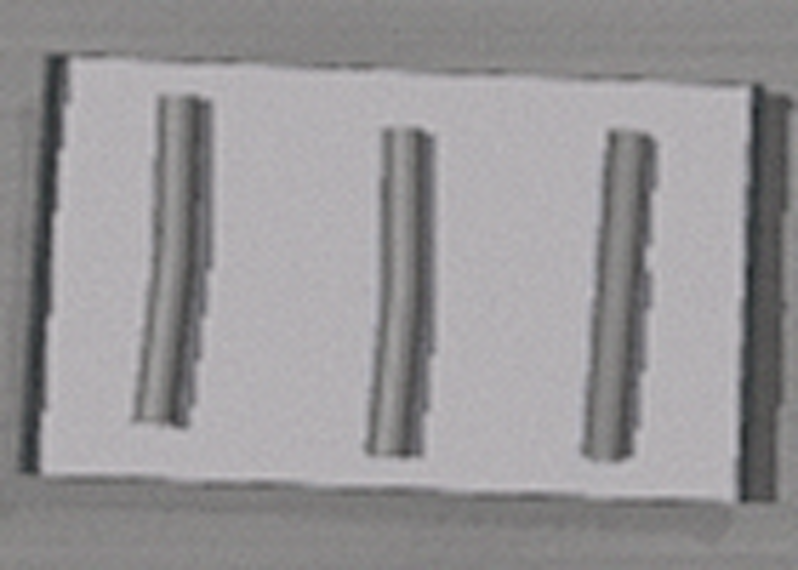

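R at (319,265) looks straight, and L and M show a kink. I'll take the roll block first and test R.

>>> move_arm:
  rows:
    - {"x": 31,"y": -86,"z": -3,"twist": 0.62}
    - {"x": 31,"y": -86,"z": -3,"twist": 0.62}
    - {"x": 31,"y": -86,"z": -3,"twist": 0.62}
    - {"x": 31,"y": -86,"z": -3,"twist": 0.62}
    - {"x": 31,"y": -86,"z": -3,"twist": 0.62}
    - {"x": 31,"y": -86,"z": -3,"twist": 0.62}
    - {"x": 31,"y": -86,"z": -3,"twist": 0.62}
    - {"x": 31,"y": -86,"z": -3,"twist": 0.62}
    - {"x": 31,"y": -86,"z": -3,"twist": 0.62}
    - {"x": 31,"y": -86,"z": -3,"twist": 0.62}

```text
clock: 0.93
tcp_pos: [0.3411, 0.136, 0.2057]
tool_rot: [3.142, 0.0, -2.906]
contact_force: [1.4, -0.2, 0.6]
finger_gap: 0.0928
grasp_force: 0.0
```

>>> move_arm:
  rows:
    - {"x": 17.4,"y": -48.8,"z": -3}
    - {"x": 17.4,"y": -48.8,"z": -3}
    - {"x": 17.4,"y": -48.8,"z": -3}
    - {"x": 17.4,"y": -48.8,"z": -3}
    - {"x": 17.4,"y": -48.8,"z": -3}
    - {"x": 17.4,"y": -48.8,"z": -3}
    - {"x": 17.4,"y": -48.8,"z": -3}
    - {"x": 17.4,"y": -48.8,"z": -3}
    - {"x": 17.4,"y": -48.8,"z": -3}
    - {"x": 17.4,"y": -48.8,"z": -3}

```text
invalid input
```

Run:
```python
from h import *
o=get_obs(); print(o['tcp_pos'],o['qd'].round(2),camera_model('wrist')['origin'])
p,W=cloud('wrist'); Z=W[...,2]; save('w1.png',p)
for lo,hi in((.055,.08),(.018,.045)):
    m=(Z>lo)&(Z<hi)&(abs(W[...,0]-.515)<.09)&(abs(W[...,1]+.352)<.08)
    q=W[m]; print(m.sum())
    if m.sum()>50: print(cv2.minAreaRect((q[:,:2]*1000).astype(np.float32)),np.percentile(q[:,2],[5,50,95]))
```

```text
[0.34106157 0.13599465 0.20574146] [-1.39 -0.06  0.09  0.   -0.05 -1.37] [0.27112694 0.11838248 0.37269994]
0
0
```

>>> move_arm:
  rows:
    - {"x": 16.5,"y": -46,"z": -3,"twist": 0}
    - {"x": 16.5,"y": -46,"z": -3,"twist": 0}
    - {"x": 16.5,"y": -46,"z": -3,"twist": 0}
    - {"x": 16.5,"y": -46,"z": -3,"twist": 0}
    - {"x": 16.5,"y": -46,"z": -3,"twist": 0}
    - {"x": 16.5,"y": -46,"z": -3,"twist": 0}
    - {"x": 16.5,"y": -46,"z": -3,"twist": 0}
    - {"x": 16.5,"y": -46,"z": -3,"twist": 0}
    - {"x": 16.5,"y": -46,"z": -3,"twist": 0}
    - {"x": 16.5,"y": -46,"z": -3,"twist": 0}

```text
clock: 1.82
tcp_pos: [0.4819, -0.2554, 0.1797]
tool_rot: [3.141, -0.0, -2.907]
contact_force: [0.8, 1.1, 0.1]
finger_gap: 0.0931
grasp_force: 0.0
```

>>> move_arm:
  rows:
    - {"x": 2.5,"y": -7,"z": -2,"twist": 0}
    - {"x": 2.5,"y": -7,"z": -2,"twist": 0}
    - {"x": 2.5,"y": -7,"z": -2,"twist": 0}
    - {"x": 2.5,"y": -7,"z": -2,"twist": 0}

```text
clock: 2.15
tcp_pos: [0.5062, -0.3244, 0.1582]
tool_rot: [3.138, -0.002, -2.909]
contact_force: [0.3, 1.1, -1.3]
finger_gap: 0.0929
grasp_force: 0.0
```

Run:
```python
from h import *
o=get_obs(); print(o['tcp_pos'],o['qd'].round(2),camera_model('wrist')['origin'])
p,W=cloud('wrist'); Z=W[...,2]; save('w1.png',p)
for lo,hi in((.055,.08),(.018,.045)):
    m=(Z>lo)&(Z<hi)&(abs(W[...,0]-.515)<.09)&(abs(W[...,1]+.352)<.08)
    q=W[m]; print(m.sum())
    if m.sum()>50: print(cv2.minAreaRect((q[:,:2]*1000).astype(np.float32)),np.percentile(q[:,2],[5,50,95]))
```

```text
[ 0.5061833  -0.32438031  0.15820747] [ 0.03 -0.05  0.04  0.01  0.01  0.  ] [ 0.43665539 -0.34221472  0.32532219]
2194
((513.6264038085938, -354.8367919921875), (59.65038299560547, 20.201448440551758), 13.332145690917969) [0.06356725 0.06801376 0.06929072]
7387
((514.3560791015625, -354.9280090332031), (104.6993637084961, 65.9091796875), 13.4577054977417) [0.03061589 0.03229223 0.03356105]
```

>>> move_arm:
  rows:
    - {"x": 0.8,"y": -2.9,"z": -3,"twist": 0}
    - {"x": 0.8,"y": -2.9,"z": -7,"twist": 0}
    - {"x": 0.8,"y": -2.9,"z": -10,"twist": 0}
    - {"x": 0.8,"y": -2.9,"z": -11.5,"twist": 0}
    - {"x": 0.8,"y": -2.9,"z": -12,"twist": 0}
    - {"x": 0.8,"y": -2.9,"z": -12,"twist": 0}
    - {"x": 0.8,"y": -2.9,"z": -12,"twist": 0}
  claw: 0.6

```text
clock: 2.78
tcp_pos: [0.5155, -0.3522, 0.0419]
tool_rot: [-3.14, 0.001, -2.905]
contact_force: [1.0, -0.4, -0.3]
finger_gap: 0.0565
grasp_force: 0.0
```

>>> move_arm:
  rows:
    - {"x": 0,"y": 0,"z": 0,"twist": 0}
    - {"x": 0,"y": 0,"z": 0,"twist": 0}
    - {"x": 0,"y": 0,"z": 0,"twist": 0}
    - {"x": 0,"y": 0,"z": 0,"twist": 0}
    - {"x": 0,"y": 0,"z": 0,"twist": 0}
    - {"x": 0,"y": 0,"z": 0,"twist": 0}
  claw: 0

```text
clock: 3.28
tcp_pos: [0.5147, -0.3529, 0.0406]
tool_rot: [-3.141, 0.0, -2.907]
contact_force: [0.6, -2.9, 0.0]
finger_gap: 0.0207
grasp_force: 1.4
```

>>> move_arm:
  rows:
    - {"x": 0,"y": 0,"z": 0,"twist": 0}
    - {"x": 0,"y": 0,"z": 0,"twist": 0}
    - {"x": 0,"y": 0,"z": 2,"twist": 0}
    - {"x": 0,"y": 0,"z": 5,"twist": 0}
    - {"x": 0,"y": 3,"z": 8,"twist": -0.1}
    - {"x": -1,"y": 7,"z": 8,"twist": -0.2}
    - {"x": -1,"y": 11,"z": 8,"twist": -0.32}
    - {"x": -2,"y": 15,"z": 8,"twist": -0.32}
    - {"x": -2.1,"y": 19,"z": 8,"twist": -0.32}
    - {"x": -2.1,"y": 22,"z": 8,"twist": -0.32}

```text
clock: 4.12
tcp_pos: [0.4916, -0.1292, 0.1195]
tool_rot: [3.14, -0.003, 3.057]
contact_force: [-0.0, -0.4, -4.6]
finger_gap: 0.0194
grasp_force: 30.0
```

>>> move_arm:
  rows:
    - {"x": 0,"y": 2,"z": 0,"twist": 0}
    - {"x": 0,"y": 3.1,"z": 0,"twist": 0}
    - {"x": 0,"y": 3.1,"z": -1,"twist": 0}
    - {"x": 0,"y": 3.1,"z": -2,"twist": 0}
    - {"x": 0,"y": 3.1,"z": -2,"twist": 0}
    - {"x": 0,"y": 3.1,"z": -2,"twist": 0}
    - {"x": 0,"y": 3.1,"z": -2,"twist": 0}

```text
clock: 4.7
tcp_pos: [0.4936, -0.1028, 0.0998]
tool_rot: [3.142, -0.001, 3.055]
contact_force: [0.0, -0.9, -3.3]
finger_gap: 0.02
grasp_force: 30.0
```

Run:
```python
from h import *
o=get_obs(); print(o)
p,W=cloud('scene'); save('s2.png',p[150:390,200:520].repeat(2,0).repeat(2,1))
```

```text
{'clock': 4.7, 'joint_positions': array([-4.26799603e-01,  2.93529773e-01,  1.80527586e+00, -2.71702702e-04,
        1.04364943e+00, -1.91105703e+00]), 'qd': array([ 0.00120253, -0.00969266, -0.00637423,  0.0007423 ,  0.00301265,
        0.00092653]), 'effort': array([ 1.84656358e-01, -4.23590183e+01, -2.45064944e+01, -3.06309387e-02,
        1.10190699e-01, -5.06872020e-03]), 'tcp_pos': array([ 0.49357876, -0.10283237,  0.09980992]), 'tool_rot': array([ 3.14152608e+00, -8.91305277e-04,  3.05519057e+00]), 'contact_force': array([ 0.01801072, -0.89740501, -3.29602966]), 'wrist_torque': array([ 0.04083182,  0.02172456, -0.01784307]), 'grasp_force': 29.988056123256683, 'finger_gap': 0.020007967209703582}
```

View pics/s2.png

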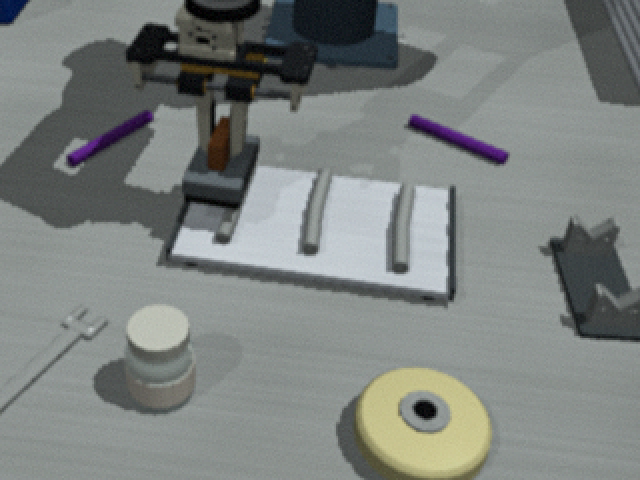

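The block at (222,170) in this view hangs over pin R at (228,225), level and aligned with it. Now I lower it until it touches.

>>> move_arm:
  rows:
    - {"x": 0,"y": 0.2,"z": -0.7,"twist": 0}
    - {"x": 0,"y": 0.2,"z": -1.2,"twist": 0}
    - {"x": 0,"y": 0.2,"z": -1.4,"twist": 0}
    - {"x": 0,"y": 0.2,"z": -1.4,"twist": 0}
    - {"x": 0,"y": 0.2,"z": -1.4,"twist": 0}
    - {"x": 0,"y": 0.2,"z": -1.4,"twist": 0}

```text
clock: 5.25
tcp_pos: [0.4938, -0.0997, 0.0864]
tool_rot: [-3.141, 0.0, 3.057]
contact_force: [-0.2, -0.0, -3.1]
finger_gap: 0.02
grasp_force: 30.0
```

>>> move_arm:
  rows:
    - {"x": 0,"y": 0,"z": -0.1,"twist": 0}
    - {"x": 0,"y": 0,"z": -0.1,"twist": 0}
    - {"x": 0,"y": 0,"z": -0.1,"twist": 0}

```text
clock: 5.5
tcp_pos: [0.4937, -0.0997, 0.0854]
tool_rot: [-3.142, 0.0, 3.057]
contact_force: [-0.3, -0.7, -2.4]
finger_gap: 0.0196
grasp_force: 30.0
```

>>> move_arm:
  rows:
    - {"x": 0,"y": 0,"z": -0.1,"twist": 0}
    - {"x": 0,"y": 0,"z": -0.1,"twist": 0}
    - {"x": 0,"y": 0,"z": -0.1,"twist": 0}

```text
clock: 5.75
tcp_pos: [0.4936, -0.0996, 0.0843]
tool_rot: [3.142, -0.0, 3.057]
contact_force: [-0.5, -0.1, -3.4]
finger_gap: 0.0195
grasp_force: 30.0
```

>>> move_arm:
  rows:
    - {"x": 0,"y": 0,"z": -0.1,"twist": 0}
    - {"x": 0,"y": 0,"z": -0.1,"twist": 0}
    - {"x": 0,"y": 0,"z": -0.1,"twist": 0}

```text
clock: 6.0
tcp_pos: [0.4936, -0.0997, 0.0832]
tool_rot: [3.142, -0.0, 3.057]
contact_force: [0.9, -0.2, -2.9]
finger_gap: 0.0196
grasp_force: 30.0
```

>>> move_arm:
  rows:
    - {"x": 0,"y": 0,"z": -0.05,"twist": 0}
    - {"x": 0,"y": 0,"z": -0.05,"twist": 0}
    - {"x": 0,"y": 0,"z": -0.05,"twist": 0}

```text
clock: 6.25
tcp_pos: [0.4936, -0.0997, 0.0828]
tool_rot: [3.142, -0.0, 3.057]
contact_force: [0.1, -0.6, -2.7]
finger_gap: 0.0199
grasp_force: 30.0
```

>>> move_arm:
  rows:
    - {"x": 0,"y": 0,"z": -0.1,"twist": 0}
    - {"x": 0,"y": 0,"z": -0.1,"twist": 0}
    - {"x": 0,"y": 0,"z": -0.1,"twist": 0}

```text
clock: 6.5
tcp_pos: [0.4938, -0.0997, 0.0819]
tool_rot: [-3.142, 0.0, 3.057]
contact_force: [0.2, -0.1, -2.5]
finger_gap: 0.0197
grasp_force: 30.0
```

>>> move_arm:
  rows:
    - {"x": 0,"y": 0,"z": -0.05,"twist": 0}
    - {"x": 0,"y": 0,"z": -0.05,"twist": 0}
    - {"x": 0,"y": 0,"z": -0.05,"twist": 0}

```text
clock: 6.75
tcp_pos: [0.4938, -0.0997, 0.0815]
tool_rot: [-3.141, 0.0, 3.057]
contact_force: [0.1, -0.0, -0.6]
finger_gap: 0.02
grasp_force: 30.0
```

>>> move_arm:
  rows:
    - {"x": 0,"y": 0,"z": -0.04,"twist": 0}
    - {"x": 0,"y": 0,"z": -0.04,"twist": 0}
    - {"x": 0,"y": 0,"z": -0.04,"twist": 0}

```text
clock: 7.0
tcp_pos: [0.4938, -0.0998, 0.0811]
tool_rot: [-3.141, 0.0, 3.057]
contact_force: [-0.3, 0.1, 0.2]
finger_gap: 0.0197
grasp_force: 30.0
```

>>> move_arm:
  rows:
    - {"x": 0.02,"y": 0.2,"z": 0,"twist": 0}
    - {"x": 0.04,"y": 0.5,"z": 0,"twist": 0}
    - {"x": 0.07,"y": 0.8,"z": 0,"twist": 0}
    - {"x": 0.09,"y": 1.0,"z": 0,"twist": 0}

```text
clock: 7.33
tcp_pos: [0.4947, -0.0893, 0.081]
tool_rot: [-3.142, 0.0, 3.057]
contact_force: [0.1, -0.6, 0.5]
finger_gap: 0.0196
grasp_force: 30.0
```

>>> move_arm:
  rows:
    - {"x": 0.03,"y": 0.3,"z": 0,"twist": 0}
    - {"x": 0.05,"y": 0.6,"z": 0,"twist": 0}
    - {"x": 0.08,"y": 0.9,"z": 0,"twist": 0}
    - {"x": 0.1,"y": 1.2,"z": 0,"twist": 0}

```text
clock: 7.67
tcp_pos: [0.4957, -0.0773, 0.081]
tool_rot: [-3.142, 0.0, 3.057]
contact_force: [0.2, -0.5, 2.0]
finger_gap: 0.0201
grasp_force: 30.0
```

>>> move_arm:
  rows:
    - {"x": 0.03,"y": 0.3,"z": 0,"twist": 0}
    - {"x": 0.05,"y": 0.6,"z": 0,"twist": 0}
    - {"x": 0.08,"y": 0.9,"z": 0,"twist": 0}
    - {"x": 0.1,"y": 1.2,"z": 0,"twist": 0}

```text
clock: 8.0
tcp_pos: [0.4967, -0.0654, 0.081]
tool_rot: [-3.142, 0.0, 3.057]
contact_force: [0.6, -1.0, 1.7]
finger_gap: 0.0197
grasp_force: 30.0
```

>>> move_arm:
  rows:
    - {"x": 0.03,"y": 0.3,"z": 0,"twist": 0}
    - {"x": 0.05,"y": 0.6,"z": 0,"twist": 0}
    - {"x": 0.08,"y": 0.9,"z": 0,"twist": 0}
    - {"x": 0.1,"y": 1.2,"z": 0,"twist": 0}

```text
clock: 8.33
tcp_pos: [0.4977, -0.0534, 0.081]
tool_rot: [-3.141, 0.0, 3.057]
contact_force: [1.0, -0.8, 1.9]
finger_gap: 0.02
grasp_force: 30.0
```

>>> move_arm:
  rows:
    - {"x": 0.03,"y": 0.3,"z": 0,"twist": 0}
    - {"x": 0.05,"y": 0.6,"z": 0,"twist": 0}
    - {"x": 0.08,"y": 0.9,"z": 0,"twist": 0}
    - {"x": 0.1,"y": 1.2,"z": 0,"twist": 0}
    - {"x": 0.1,"y": 1.2,"z": 0,"twist": 0}

```text
clock: 8.75
tcp_pos: [0.4987, -0.0411, 0.081]
tool_rot: [3.141, 0.0, 3.057]
contact_force: [1.0, 0.5, 1.3]
finger_gap: 0.0197
grasp_force: 30.0
```

Pin R rolled level for 59 mm of block travel. The net press stayed between 3 and 5 N with no rise at the quarter turn. Next I lift the block and set it back on the bench.

>>> move_arm:
  rows:
    - {"x": 0,"y": 0,"z": 1,"twist": 0}
    - {"x": 0,"y": 0,"z": 3,"twist": 0}
    - {"x": 0,"y": -2,"z": 5,"twist": 0}
    - {"x": 0,"y": -6,"z": 5,"twist": 0}
    - {"x": 0,"y": -10,"z": 5,"twist": 0}
    - {"x": 0.5,"y": -14,"z": 5,"twist": 0}
    - {"x": 0.5,"y": -18,"z": 5,"twist": 0}
    - {"x": 1,"y": -22,"z": 5,"twist": 0}
    - {"x": 1.5,"y": -26,"z": 4,"twist": 0}
    - {"x": 1.5,"y": -29,"z": 2,"twist": 0}

```text
clock: 9.58
tcp_pos: [0.5149, -0.3364, 0.1031]
tool_rot: [-3.138, 0.004, 3.056]
contact_force: [1.2, 0.6, -2.8]
finger_gap: 0.0196
grasp_force: 30.0
```

>>> move_arm:
  rows:
    - {"x": 0,"y": -2,"z": -2,"twist": 0}
    - {"x": 0,"y": -2,"z": -4,"twist": 0}
    - {"x": 0,"y": -2,"z": -5,"twist": 0}
    - {"x": 0,"y": -2,"z": -5.5,"twist": 0}
    - {"x": 0,"y": -2,"z": -5.5,"twist": 0}
    - {"x": 0,"y": -2,"z": -5.5,"twist": 0}

```text
clock: 10.08
tcp_pos: [0.5139, -0.3509, 0.0466]
tool_rot: [3.142, 0.0, 3.058]
contact_force: [0.8, -0.2, -3.4]
finger_gap: 0.0197
grasp_force: 30.0
```

>>> move_arm:
  rows:
    - {"x": 0,"y": 0,"z": -0.3,"twist": 0}
    - {"x": 0,"y": 0,"z": -0.5,"twist": 0}
    - {"x": 0,"y": 0,"z": -0.6,"twist": 0}
    - {"x": 0,"y": 0,"z": -0.6,"twist": 0}

```text
clock: 10.42
tcp_pos: [0.5142, -0.3516, 0.0407]
tool_rot: [-3.141, 0.001, 3.057]
contact_force: [0.4, 1.2, -0.2]
finger_gap: 0.0196
grasp_force: 30.0
```

Run:
```python
from h import *
p,W=cloud('top'); Z=W[...,2]
m=(Z>.034)&(Z<.06)&(abs(W[...,0]-.5)<.085)&(W[...,1]>-.13)&(W[...,1]<-.02); q=W[m]
print(m.sum(),cv2.minAreaRect((q[:,:2]*1000).astype(np.float32)))
```

```text
390 ((498.21026611328125, -54.348243713378906), (17.438457489013672, 140.21817016601562), 85.2558822631836)
```

>>> move_arm:
  rows:
    - {"x": 0,"y": 0,"z": 0,"twist": 0}
    - {"x": 0,"y": 0,"z": 0,"twist": 0}
    - {"x": 0,"y": 0,"z": 0,"twist": 0}
    - {"x": 0,"y": 0,"z": 2,"twist": 0}
    - {"x": 0,"y": 0,"z": 5,"twist": 0}
    - {"x": 0,"y": 0,"z": 9,"twist": 0}
    - {"x": 0,"y": 4,"z": 12,"twist": 0}
    - {"x": 0,"y": 8,"z": 14,"twist": 0}
    - {"x": 0,"y": 12,"z": 14,"twist": 0}
    - {"x": -0.5,"y": 16,"z": 14,"twist": 0}
  claw: 0.5

```text
clock: 11.3
tcp_pos: [0.5106, -0.1985, 0.1823]
tool_rot: [-3.139, 0.005, 3.055]
contact_force: [1.0, 1.0, 0.4]
finger_gap: 0.0465
grasp_force: 0.0
```

>>> move_arm:
  rows:
    - {"x": -0.5,"y": 4,"z": 0,"twist": 0}
    - {"x": -1,"y": 8,"z": 0,"twist": 0}
    - {"x": -1.2,"y": 12,"z": 0,"twist": 0}
    - {"x": -1.2,"y": 14,"z": 0,"twist": 0}
    - {"x": -1.2,"y": 14,"z": 0,"twist": 0}
    - {"x": -1.2,"y": 14,"z": 0,"twist": 0}

```text
clock: 11.8
tcp_pos: [0.4974, -0.0581, 0.1802]
tool_rot: [-3.141, 0.001, 3.06]
contact_force: [-0.7, 0.4, -0.6]
finger_gap: 0.0462
grasp_force: 0.0
```

Run:
```python
from h import *
o=get_obs(); print(o['tcp_pos'],o['tool_rot'],o['finger_gap'])
p,W=cloud('wrist'); Z=W[...,2]; save('w2.png',p)
m=(Z>.034)&(Z<.06)&(abs(W[...,0]-.5)<.085)&(W[...,1]>-.13)&(W[...,1]<-.025); q=W[m]
print(m.sum(),cv2.minAreaRect((q[:,:2]*1000).astype(np.float32)),np.percentile(q[:,2],[5,50,95,99]))
pl=(abs(W[...,0]-.5)<.06)&(W[...,1]>-.12)&(W[...,1]<-.08); print('plate',np.nanmedian(Z[pl]))
```

```text
[ 0.49742805 -0.05805268  0.18024213] [-3.14078126e+00  9.65396660e-04  3.05963468e+00] 0.046185404901134854
3131 ((496.990966796875, -56.513343811035156), (17.190908432006836, 139.81695556640625), 85.05381774902344) [0.03566711 0.04013314 0.04204064 0.04264292]
plate 0.2882806134529681
```

View pics/w2.png

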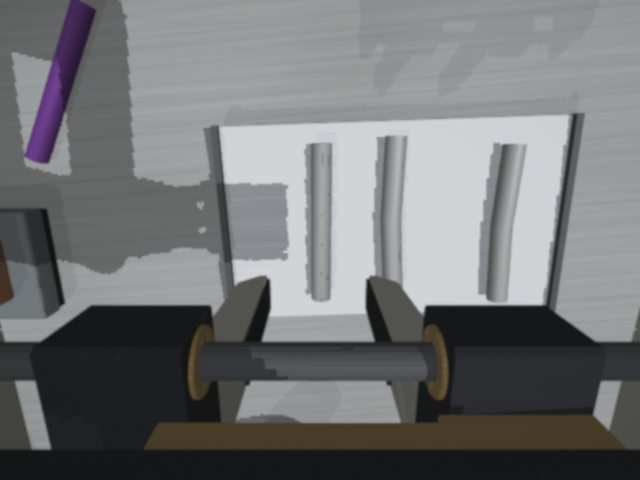

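The view shows pin R at (320,220), straight and centred under the gripper. The kinked pins are at (394,210) and (503,220).

>>> move_arm:
  rows:
    - {"x": 0,"y": 0.2,"z": -4,"twist": 0}
    - {"x": 0,"y": 0.2,"z": -8,"twist": 0}
    - {"x": 0,"y": 0.2,"z": -11,"twist": 0}
    - {"x": 0,"y": 0.2,"z": -13,"twist": 0}
    - {"x": 0,"y": 0.2,"z": -14.5,"twist": 0}
    - {"x": 0,"y": 0.2,"z": -15.2,"twist": 0}
    - {"x": 0,"y": 0.2,"z": -15.2,"twist": 0}
    - {"x": 0,"y": 0.2,"z": -15.2,"twist": 0}

```text
clock: 12.52
tcp_pos: [0.4977, -0.0579, 0.0279]
tool_rot: [-3.141, 0.0, 3.055]
contact_force: [1.0, -0.2, 0.9]
finger_gap: 0.0463
grasp_force: 0.0
```

>>> move_arm:
  rows:
    - {"x": 0,"y": 0,"z": 0,"twist": 0}
    - {"x": 0,"y": 0,"z": 0,"twist": 0}
    - {"x": 0,"y": 0,"z": 0,"twist": 0}
    - {"x": 0,"y": 0,"z": 0,"twist": 0}
    - {"x": 0,"y": 0,"z": 0,"twist": 0}
    - {"x": 0,"y": 0,"z": 0,"twist": 0}
    - {"x": 0,"y": 0,"z": 0,"twist": 0}
  claw: 0

```text
clock: 13.1
tcp_pos: [0.4976, -0.0566, 0.0283]
tool_rot: [3.142, 0.001, 3.057]
contact_force: [-0.5, 1.7, 6.3]
finger_gap: 0.017
grasp_force: 30.0
```

Gap 17 mm means the pads close above the pin's axis, so I'll open, lower a bit and grip again.

>>> move_arm:
  rows:
    - {"x": 0,"y": 0,"z": 0,"twist": 0}
    - {"x": 0,"y": 0,"z": 0,"twist": 0}
    - {"x": 0,"y": 0.05,"z": -0.1,"twist": 0}
    - {"x": 0,"y": 0.05,"z": -0.2,"twist": 0}
    - {"x": 0,"y": 0.05,"z": -0.3,"twist": 0}
    - {"x": 0,"y": 0.05,"z": -0.3,"twist": 0}
  claw: 0.35

```text
clock: 13.6
tcp_pos: [0.497, -0.0562, 0.0244]
tool_rot: [3.141, -0.001, 3.057]
contact_force: [-0.6, 0.2, -0.1]
finger_gap: 0.0325
grasp_force: 0.0
```

>>> move_arm:
  rows:
    - {"x": 0,"y": 0,"z": 0,"twist": 0}
    - {"x": 0,"y": 0,"z": 0,"twist": 0}
    - {"x": 0,"y": 0,"z": 0,"twist": 0}
    - {"x": 0,"y": 0,"z": 0,"twist": 0}
    - {"x": 0,"y": 0,"z": 0,"twist": 0}
  claw: 0

```text
clock: 14.02
tcp_pos: [0.4973, -0.0563, 0.0248]
tool_rot: [-3.141, 0.0, 3.057]
contact_force: [-0.9, -0.3, 0.1]
finger_gap: 0.0171
grasp_force: 30.0
```

>>> move_arm:
  rows:
    - {"x": 0,"y": 0,"z": 1,"twist": 0}
    - {"x": 0,"y": 0,"z": 4,"twist": 0}
    - {"x": 0,"y": 0,"z": 8,"twist": 0}
    - {"x": 0,"y": 3,"z": 11,"twist": 0}
    - {"x": 1,"y": 7,"z": 14,"twist": 0}
    - {"x": 2,"y": 11,"z": 15,"twist": 0}
    - {"x": 3,"y": 15,"z": 15,"twist": 0}
    - {"x": 4,"y": 19,"z": 15,"twist": 0}
    - {"x": 5,"y": 22,"z": 15,"twist": 0}
    - {"x": 5,"y": 24,"z": 15,"twist": 0}

```text
clock: 14.85
tcp_pos: [0.5483, 0.1881, 0.1756]
tool_rot: [3.139, 0.002, 3.059]
contact_force: [-0.1, -0.3, -2.0]
finger_gap: 0.0169
grasp_force: 30.0
```

>>> move_arm:
  rows:
    - {"x": 0,"y": 0,"z": 0,"twist": 0}
    - {"x": 0,"y": 0,"z": 0,"twist": 0}
    - {"x": 0,"y": 0,"z": 0,"twist": 0}

```text
clock: 15.1
tcp_pos: [0.5467, 0.1833, 0.1747]
tool_rot: [-3.141, -0.001, 3.057]
contact_force: [-0.0, -0.1, -2.9]
finger_gap: 0.0166
grasp_force: 30.0
```

Run:
```python
from h import *
o=get_obs(); print(o['tcp_pos'],o['tool_rot'],o['finger_gap'])
p,W=cloud('wrist'); Z=W[...,2]; save('w3.png',p); np.savez('w3.npz',p=p,W=W)
a=(abs(W[...,0]-.55)<.12)&(W[...,1]>.262)&(W[...,1]<.39)
f=lambda m,n: print(n,m.sum(),[np.round(x,1) for x in cv2.minAreaRect((W[m][:,:2]*1000).astype(np.float32))],np.round(np.percentile(W[m][:,2],[1,5,50,95,99])*1000,1)) if m.sum()>20 else print(n,m.sum())
f(a&(Z>.005),'all'); f(a&(Z>.004)&(Z<.014),'base')
for n,s in(('far',W[...,0]>.548),('near',W[...,0]<.548)): f(a&s&(Z>.02),n); f(a&s&(Z>.046),n+' tips')
```

```text
[0.54673056 0.18326887 0.17473624] [-3.14081379e+00 -8.24539337e-04  3.05725162e+00] 0.016614251398540135
all 13270 [array([546.3, 306.6]), array([150.4,  88.9]), np.float64(4.0)] [  6.9   7.6   9.2  51.2 260. ]
base 9443 [array([537.2, 332.1]), array([165.3, 104.4]), np.float64(3.9)] [ 5.9  7.4  8.8 10.1 11.4]
far 1811 [array([600.3, 319.6]), array([17.3, 51.1]), np.float64(3.6)] [20.9 23.5 41.2 52.1 52.9]
far tips 622 [array([600.2, 319.6]), array([17.3, 51.1]), np.float64(3.5)] [46.1 46.4 50.5 52.6 53.4]
near 1851 [array([503. , 292.6]), array([38.2, 98.2]), np.float64(33.3)] [ 21.9  28.4  45.3 260.7 262.1]
near tips 885 [array([503. , 292.6]), array([38.2, 98.2]), np.float64(33.3)] [ 46.2  46.7  51.2 261.2 262.7]
```

View pics/w3.png

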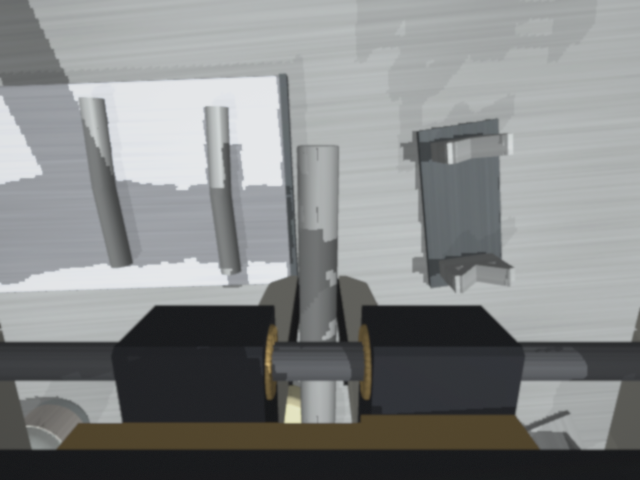

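The held pin is at (318,240). The rest is at (460,205), with its V blocks at (475,147) and (470,270). I'll refine from the same cloud.

Run:
```python
from h import *
W=np.load('w3.npz')['W']; Z=W[...,2]
a=(abs(W[...,0]-.55)<.12)&(W[...,1]>.275)&(W[...,1]<.37)&(Z<.07)
c={}
for n,s in(('far',W[...,0]>.548),('near',W[...,0]<.548)):
    q=W[a&s&(Z>.02)]; r=cv2.minAreaRect((q[:,:2]*1000).astype(np.float32)); print(n,len(q),r,np.percentile(q[:,2],99)); c[n]=np.array(r[0])
    # valley: lowest y within block interior
    ys=np.arange(290,346,4); print([(int(y),round(1000*np.median(q[abs(q[:,1]*1000-y)<2][:,2]),1)) for y in ys if (abs(q[:,1]*1000-y)<2).sum()>5])
print('centre',(c['far']+c['near'])/2,np.degrees(np.arctan2(*(c['far']-c['near'])[::-1])),np.linalg.norm(c['far']-c['near']))
b=a&(Z>.005); print('all',cv2.minAreaRect((W[b][:,:2]*1000).astype(np.float32)))
m=(Z>.13)&(Z<.18)&(abs(W[...,1]-.187)<.04)&(W[...,0]<.535); m[320:]=0
q=W[m]; print('pin',len(q),cv2.minAreaRect((q[:,:2]*1000).astype(np.float32)),q[:,0].min(),np.percentile(q[:,2],[5,50,95]))
t=q[q[:,2]>np.percentile(q[:,2],60)]; print(np.degrees(np.arctan(np.polyfit(q[:,0],q[:,1],1)[0])))
for x in(.48,.50,.52): print(x, np.percentile(q[abs(q[:,0]-x)<.005][:,2],97))
```

```text
far 1811 ((600.2538452148438, 319.555908203125), (17.338682174682617, 51.10586166381836), 3.616142511367798) 0.052862864355797075
[(294, np.float64(38.4)), (298, np.float64(50.9)), (302, np.float64(48.0)), (306, np.float64(44.6)), (310, np.float64(41.2)), (314, np.float64(37.4)), (318, np.float64(33.8)), (322, np.float64(34.6)), (326, np.float64(38.5)), (330, np.float64(42.9)), (334, np.float64(46.7)), (338, np.float64(50.0)), (342, np.float64(50.7))]
near 1707 ((490.6459045410156, 312.0380554199219), (16.111642837524414, 51.20654296875), 3.9051783084869385) 0.05332106740362789
[(290, np.float64(51.5)), (294, np.float64(51.6)), (298, np.float64(47.2)), (302, np.float64(43.5)), (306, np.float64(39.1)), (310, np.float64(35.1)), (314, np.float64(34.8)), (318, np.float64(38.6)), (322, np.float64(43.0)), (326, np.float64(47.0)), (330, np.float64(50.7)), (334, np.float64(51.4)), (338, np.float64(51.2))]
centre [545.44987488 315.79698181] 3.923690878023285 109.86545757983872
all ((545.7020874023438, 315.70965576171875), (150.39776611328125, 70.70995330810547), 3.979558229446411)Traceback (most recent call last):
  File "<stdin>", line 12, in <module>
    return umr_minimum(a, axis, None, out, keepdims, initial, where)
ValueError: zero-size array to reduction operation minimum which has no identity
```

>>> move_arm:
  rows:
    - {"x": 0,"y": 4,"z": -1,"twist": 0.08}
    - {"x": 0,"y": 8,"z": -3,"twist": 0.153}
    - {"x": -0.1,"y": 11,"z": -5,"twist": 0.153}
    - {"x": -0.1,"y": 13.2,"z": -7,"twist": 0.153}
    - {"x": -0.1,"y": 13.2,"z": -9,"twist": 0.153}
    - {"x": -0.1,"y": 13.2,"z": -10,"twist": 0.153}
    - {"x": -0.1,"y": 13.2,"z": -10,"twist": 0.153}
    - {"x": -0.1,"y": 13.2,"z": -10,"twist": 0.153}
    - {"x": -0.1,"y": 13.2,"z": -10,"twist": 0.153}

```text
clock: 15.9
tcp_pos: [0.5476, 0.3147, 0.0763]
tool_rot: [3.141, 0.002, -3.075]
contact_force: [0.6, -0.8, -2.4]
finger_gap: 0.017
grasp_force: 30.0
```

Run:
```python
from h import *
o=get_obs(); print(o['tcp_pos'],o['tool_rot'],o['contact_force'])
p,W=cloud('top'); Z=W[...,2]
m=(Z>.06)&(Z<.105)&(abs(W[...,0]-.5455)<.085)&(abs(W[...,1]-.316)<.03); q=W[m]; print(q[:,0].min(),q[:,0].max(),m.sum())
for s in (q[:,0]<.51,q[:,0]>.585): print(s.sum(),q[s].mean(0) if s.any() else '', np.percentile(q[s][:,2],95) if s.any() else '')
p,W=cloud('scene'); save('s3.png',cv2.resize(p[150:390,380:640],None,fx=2.4,fy=2.4))
```

```text
[0.54763177 0.3146899  0.07629155] [ 3.14118576e+00  2.08557474e-03 -3.07531983e+00] [ 0.64999066 -0.75569391 -2.401272  ]
0.47848771797010026 0.6186027212914899 221
111 [0.49346922 0.31013496 0.08954149] 0.09461356199586679
54 [0.61058742 0.3184247  0.09053381] 0.09518457401201576
```

View pics/s3.png

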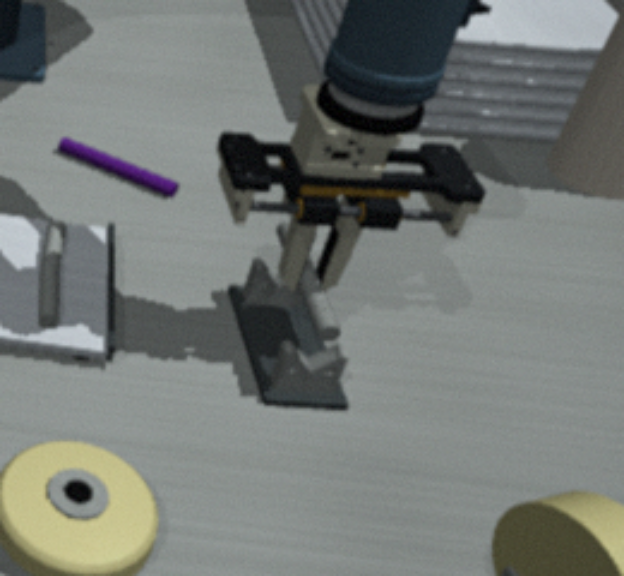

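The pin hangs level over both Vs, roughly aligned with them. I'll lower it in steps.

>>> move_arm:
  rows:
    - {"x": -0.2,"y": 0.1,"z": -1,"twist": 0}
    - {"x": -0.2,"y": 0.1,"z": -2,"twist": 0}
    - {"x": -0.2,"y": 0.1,"z": -2.8,"twist": 0}
    - {"x": -0.2,"y": 0.1,"z": -3.2,"twist": 0}
    - {"x": -0.2,"y": 0.1,"z": -3.2,"twist": 0}
    - {"x": -0.2,"y": 0.1,"z": -3.2,"twist": 0}

```text
clock: 16.5
tcp_pos: [0.5439, 0.3167, 0.042]
tool_rot: [-3.141, -0.001, -3.073]
contact_force: [0.2, 0.5, -2.1]
finger_gap: 0.017
grasp_force: 30.0
```

>>> move_arm:
  rows:
    - {"x": 0,"y": 0,"z": -0.1,"twist": 0}
    - {"x": 0,"y": 0,"z": -0.2,"twist": 0}
    - {"x": 0,"y": 0,"z": -0.3,"twist": 0}
    - {"x": 0,"y": 0,"z": -0.3,"twist": 0}

```text
clock: 16.83
tcp_pos: [0.5443, 0.3168, 0.0398]
tool_rot: [3.142, 0.0, -3.073]
contact_force: [-0.3, -0.6, -2.8]
finger_gap: 0.0172
grasp_force: 30.0
```

>>> move_arm:
  rows:
    - {"x": 0.05,"y": -0.07,"z": -0.05,"twist": 0}
    - {"x": 0.05,"y": -0.07,"z": -0.1,"twist": 0}
    - {"x": 0.05,"y": -0.07,"z": -0.1,"twist": 0}
    - {"x": 0.05,"y": -0.07,"z": -0.1,"twist": 0}

```text
clock: 17.17
tcp_pos: [0.545, 0.3162, 0.0391]
tool_rot: [3.141, 0.001, -3.073]
contact_force: [-0.1, 1.0, -0.5]
finger_gap: 0.0173
grasp_force: 30.0
```

>>> move_arm:
  rows:
    - {"x": 0,"y": 0,"z": -0.07,"twist": 0}
    - {"x": 0,"y": 0,"z": -0.07,"twist": 0}
    - {"x": 0,"y": 0,"z": -0.07,"twist": 0}

```text
clock: 17.42
tcp_pos: [0.5451, 0.3165, 0.0387]
tool_rot: [3.141, 0.001, -3.073]
contact_force: [-0.9, 1.1, 3.6]
finger_gap: 0.017
grasp_force: 30.0
```

>>> move_arm:
  rows:
    - {"x": 0,"y": 0,"z": 0,"twist": 0}
    - {"x": 0,"y": 0,"z": 0,"twist": 0}
    - {"x": 0,"y": 0,"z": 0,"twist": 0}
    - {"x": 0,"y": 0,"z": 0,"twist": 0}
  claw: 0.4

```text
clock: 17.75
tcp_pos: [0.5447, 0.3158, 0.0379]
tool_rot: [-3.141, -0.0, -3.073]
contact_force: [-0.6, 0.3, -0.2]
finger_gap: 0.0358
grasp_force: 0.0
```

>>> move_arm:
  rows:
    - {"x": 0,"y": 0,"z": 1,"twist": 0}
    - {"x": 0,"y": 0,"z": 3,"twist": 0}
    - {"x": 0,"y": 0,"z": 6,"twist": 0}
    - {"x": 0,"y": 0,"z": 10,"twist": 0}
    - {"x": 0,"y": -4,"z": 13,"twist": 0}
    - {"x": 0,"y": -8,"z": 13,"twist": 0}
    - {"x": 0,"y": -12,"z": 13,"twist": 0}
    - {"x": 0,"y": -13,"z": 13,"twist": 0}
    - {"x": 0,"y": -13,"z": 13,"twist": 0}
    - {"x": 0,"y": -13,"z": 13,"twist": 0}

```text
clock: 18.58
tcp_pos: [0.545, 0.1857, 0.1686]
tool_rot: [3.141, 0.0, -3.076]
contact_force: [-0.0, 0.8, 0.2]
finger_gap: 0.0371
grasp_force: 0.0
```

Run:
```python
from h import *
o=get_obs(); print(o['tcp_pos'],o['finger_gap'],o['clock'])
p,W=cloud('wrist'); Z=W[...,2]; save('w4.png',p)
m=(Z>.040)&(Z<.07)&(abs(W[...,0]-.5455)<.1)&(abs(W[...,1]-.316)<.035)
t=(W[...,1]-.3158)-(W[...,0]-.5455)*np.tan(np.radians(3.92)); q=W[m&(abs(t)<.008)]
print(len(q),q[:,0].min(),q[:,0].max(),cv2.minAreaRect((q[:,:2]*1000).astype(np.float32)))
for lo,hi in((.47,.5),(.5,.53),(.53,.56),(.56,.59),(.59,.62)): 
    s=q[(q[:,0]>lo)&(q[:,0]<hi)]; print(lo,len(s),np.percentile(s[:,2],95) if len(s) else '')
```

```text
[0.54497904 0.18567381 0.16861557] 0.037067725747709473 18.5833
3066 0.4742617569655108 0.6026994903832361 ((538.451171875, 315.3121337890625), (127.7483901977539, 15.939391136169434), 3.9216790199279785)
0.47 735 0.05524019671887043
0.5 786 0.05520340101378321
0.53 730 0.05523308687088564
0.56 661 0.05511193272812509
0.59 154 0.05503524443597891
```

View pics/w4.png

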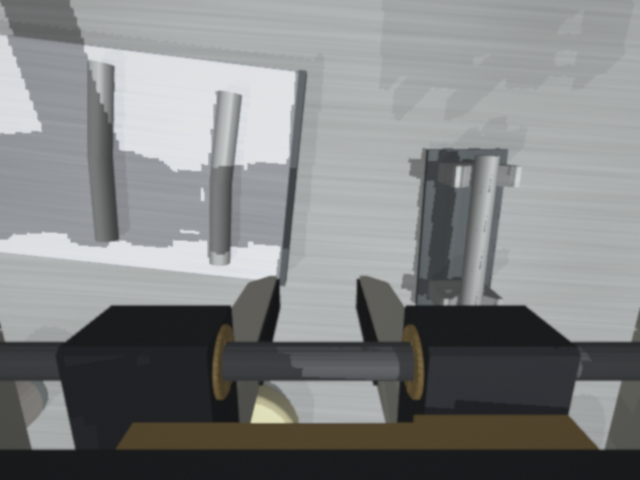

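The pin lies level in both Vs, from (485,158) down to (470,300), and the bent pins are still on the plate. I'll do one numeric check, then hand in.

Run:
```python
from h import *
p,W=cloud('top'); Z=W[...,2]
t=(W[...,1]-.3158)-(W[...,0]-.5455)*np.tan(np.radians(3.92))
q=W[(Z>.042)&(Z<.07)&(abs(t)<.008)&(abs(W[...,0]-.5455)<.1)]; print('pin',q[:,0].min(),q[:,0].max())
q=W[(Z>.004)&(Z<.014)&(abs(t)<.03)&(abs(W[...,0]-.5455)<.1)]; print('base',np.percentile(q[:,0],[0.5,99.5]))
m=(Z>.055)&(Z<.09)&(abs(W[...,0]-.514)<.06)&(abs(W[...,1]+.352)<.06); q=W[m]; print('handle',cv2.minAreaRect((q[:,:2]*1000).astype(np.float32)),np.median(q[:,2]))
hand_in()
```

```text
pin 0.47604038399895143 0.556375509663385
base [0.45235372 0.54363529]
handle ((513.6593627929688, -349.9780578613281), (20.60362434387207, 59.17340087890625), 84.83636474609375) 0.06717450583451856
the job is handed in; nothing more can be done
```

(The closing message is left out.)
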